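# Shut the jar warmer and set its wind-up timer

## Robot

A 6-joint arm with a two-finger parallel gripper is mounted at the origin on the work surface. World frame = base frame: x ahead of the robot, y to its left, z up, the work surface at z = 0. Lengths are in mm, angles in rad, forces in N, time in s.
With the tool pointing down it reaches from about 300 to 875 mm from the base axis. Payload 6.4 kg.
Tool frame: the origin (TCP) lies on the centre line of the jaws, within the pads' length; the fingertips stand 25 mm ahead of it and the grasp point (between the pads) lies 6 mm ahead of it (bot.tips_ahead is the z of the fingertips in the tool frame, in mm); z points along the fingers, y is the direction in which the jaws open and shut (so a half turn about z gives the same grasp; the last joint's range is limited). The gripper opens to 85 mm and grips with 20 to 120 N. Pads are 22 mm wide; open, the fingers measure 114 mm over their backs; the gripper's body (76 mm by 85 mm) begins 54 mm behind the grasp point. The pads swing forward as they close: fully open they stand 13 mm farther back than shut.
Start: joints at [1.13, 0.181, 1.607, -0, 1.354, -0.206], TCP at [133.76, 559.24, 256.288] pointing down, gripper open.
Joint ranges: [-2.99, 2.99], [-0.89, 2.07], [0.3, 2.58], [-1.14, 4.28], [0, 2.63], [-3.12, 3.12]. Speed limits (rad/s): [2.57, 2.57, 3.01, 3.14, 3.14, 3.14].

## Interface

Orientations are given as a 3x3 rotation matrix whose columns are the frame's x, y, z axes.
In Python, from station import bot, eyes, hand_in, spotter gives the robot as it stands.
- The arm moves only by the tool drive_tool, never from a script. Its argument "rows" is one flat list of numbers, 4 for each row, row after row: the shift along the world's x, y, z in mm, then the turn about the world's z in degrees. In form: [dx, dy, dz, turn, dx, dy, dz, turn, ...]. A call has 1 to 10 rows; each row is the pose to reach, as a shift and turn from the pose measured when the call began; what a row does not reach only later rows make up. A row lasts 1/8 s, in which the tool goes at most 62.5 mm and 10.7 degrees, less where a joint would pass 70% of its speed; a pose out of reach is approached as far as the arm can. A call with a gripper value outside its range is refused whole. "grip" is the closure, from -1 (fully open) to 1 (shut), set as the call begins (left out, the last holds). The fingers move at their own pace and stop on an object; "force" is the grip in N (left out, the last holds). Time passes only in rows, so rows that repeat a pose let the fingers close. It gives the time, the measured TCP pose, the force and the opening at its end, in the units of the state.
- bot.sense(): the state, without advancing time (a new reading comes with each control period).
- eyes.capture(name): name is "side" or "top"; returns the picture (480x640x3 uint8, red, green, blue); there is no depth.
- eyes.get_calibration(name): a dict with "fx", "fy", "cx", "cy" (pixels), "dist" ([k1, k2, p1, p2, k3] as OpenCV has them; the pictures are not rectified), "eye" and "attitude" of the camera in the world. Camera axes: x right, y up, looking along -z (the intrinsics and any distortion apply to the point x, -y, -z); pixel columns grow to the right and rows downward; lengths in mm; the calibration is good to about 2 mm. A picture is of the moment at which its call begins. get_calibration takes no time and is no camera call.
- hand_in(): hands the job in, once; it reports no verdict.
Trained networks look in the newest picture that a camera, given by its name, has taken for a name from the list of things; names that differ only in an ending like _2 or _b are one class to them, and where a whole thing is asked for, a point or a joint stands for the part that bears it (a point fixed in the world has none). Each returns a list of dicts, best first, with "score" (0 to 1); they miss things now and then, are a little off and sometimes report something else, mostly with a low value. They report only what shows in the picture. A call takes as long as a camera call. They do not tell look-alikes from the thing itself.
- spotter.trace(camera, query): "pixels" (480x640 bool, what is visible of it) and "bbox" ([centre column, centre row, width, height] in pixels, round what is visible of it).
The state is a dict: "time": time; "joint_positions": joint angles; "joint_vel": joint speeds; "joint_efforts": joint torques, N m; "tool_pos": TCP position; "ee_rot": TCP orientation; "ft_force": force on the tool from outside, world axes, zero at the start; "moment": the same for the moment, N m; "grip_width": finger opening in mm.
Only numpy, scipy, OpenCV 4.12 (cv2) and the standard library are available. Lean on these libraries where they do the work, as an engineer would, in place of code of your own. Each camera call takes 0.05 s, during which the arm holds its last target.

## Task

Start the jar warmer: first push its lid fully shut. Then wind the timer beside it clockwise past its top mark (60 minutes) to charge the bell, and turn it back down to 20 minutes, leaving the lid shut and the other things on the table where they are.

Things in the scene. Friction and masses are not known exactly. Their poses are not given: they have to be found in the camera images.
- warmer: jar warmer: white open-topped box fixed on the table, 200 (its x) x 240 (its y) x 100 mm high, three jars inside. Origin: centre of its underside; its x axis points from its front (where the lid's free edge comes down) to its hinge side, z up.
- lid_hinge (a point): middle of the lid's hinge line, on the rim of the hinge side, 100.5 mm above the table, 100 mm along the warmer's +x from its centre; same axes as the warmer. The hinge line runs along y. The lid is a flat white board, 200 mm from hinge to free edge, 240 mm wide, 10 mm thick, with a black lip 11 mm beyond the middle of its free edge.
- warmer_lid (a joint): angle of the lid, rad: 0 = shut flat on the box, 1.5 = nearly upright (stop). At angle q the point of its underside r from the hinge lies r*cos(q) towards the warmer's -x and r*sin(q) above the hinge line. Stiff hinge: it stays at any angle and has to be pushed all the way down (about 1 to 5 N at 150 mm from the hinge).
- timer: wind-up timer: round pale metal housing fixed to the table, 140 mm across, 41 mm high, white scale face on top. Origin: centre of its underside, on the dial's axis, z up; +x points to the zero mark (black arrowhead). The scale runs clockwise from above, 0.075 rad per minute: short marks every 5 minutes, long every 10; the top mark, 60 minutes (4.5 rad), is a broad one, no marks beyond it.
- timer_axis (a point): point on the dial's axis 58 mm above the table, half-way up the fin; axes as the timer. The dial is a steel disc 94 mm across, top 45 mm above the table, with one upright black fin 12 mm thick, from 14 mm behind the axis to 48 mm ahead of it, top 71 mm above the table; the long end, with a white line, is the pointer.
- timer_dial (a joint): setting of the dial, rad: 0 = zero mark, grows clockwise seen from above, 0.075 per minute (20 minutes = 1.5; 60 = 4.5; stop at 4.95). At value q the fin points along the timer's +x turned clockwise by q. It can be pushed round from either side with a fingertip (about 2 N at 38 mm from the axis), stays where it is left and does not run down.
- tumbler: bystander: clear drinking glass, 72 mm across, 115 mm tall, empty; loose. Origin: at its underside.
- jam_jar: bystander: amber jar with a lid, 64 mm across, 85 mm tall; loose. Origin: at its underside.
- pill_bottle: bystander: white plastic jar with a screw cap, 60 mm across, 110 mm tall; loose. Origin: at its underside.
- coffee_jar: bystander: large amber jar with a lid, 80 mm across, 150 mm tall; loose. Origin: at its underside.
- mug: bystander: white mug, 80 mm across, 90 mm tall; loose. Origin: at its underside.
- mouse: bystander: black computer mouse, 100 x 58 x 32 mm; loose. Origin: at its underside.
- spoon: bystander: spoon, 160 mm long, lying on the table; loose. Origin: between handle and bowl, at its underside.
Mind the look-alikes: they are no part of the job. What is meant by the timer is not green or yellow, and is the larger of those in its own colour.

How it is judged:
By the outcome, as a careful person would: the job done as asked, in the order asked, and still so for the second after the job is handed in, with the robot touching nothing.
It also fails if it takes over 72 s, if anything falls off the work surface, if the arm or the gripper's body presses on something with over 40 N, if the wrist force passes 120 N, or if a joint passes its speed limit or range.

## Working session

There is one attempt and no reset: what is moved stays moved. The work goes in short steps, Python scripts to look and compute and a tool call to move; the robot and the scene stay as the last step left them, time stands still between calls to the robot, and variables do not carry over. Pictures are saved under pics/ and viewed, and the job is handed in when it is done.

Besides the shell and the picture viewer there is one more tool, called after ">>>" as name(argument=value, ...) on one line, values as JSON. drive_tool: Moves the arm, as the interface text tells. Its arguments: {"type":"object","properties":{"rows":{"type":"array","items":{"type":"number"}},"grip":{"type":"number"},"force":{"type":"number"}},"required":["rows"]}

```bash
mkdir -p pics; ls; cat > h.py <<'E'
import numpy as np, cv2
from station import bot, eyes, hand_in, spotter
def cal(n):
    c=eyes.get_calibration(n); K=np.array([[c['fx'],0,c['cx']],[0,c['fy'],c['cy']],[0,0,1.]])
    return K,np.array(c['dist'],float),np.array(c['eye'],float),np.array(c['attitude'],float)
def ray(n,uv):
    K,d,e,R=cal(n); p=cv2.undistortPoints(np.array(uv,float).reshape(-1,1,2),K,d).reshape(-1,2)
    v=np.c_[p[:,0],-p[:,1],-np.ones(len(p))]@R.T
    return e,v
def onz(n,uv,z):
    e,v=ray(n,uv); return e+v*((z-e[2])/v[:,2])[:,None]
def proj(n,P):
    K,d,e,R=cal(n); q=(np.array(P,float).reshape(-1,3)-e)@R; q=np.c_[q[:,0],-q[:,1],-q[:,2]]
    return cv2.projectPoints(q,np.zeros(3),np.zeros(3),K,d)[0].reshape(-1,2)
def save(n,im): cv2.imwrite('pics/'+n+'.png',cv2.cvtColor(im,cv2.COLOR_RGB2BGR))
E
python3 - <<'E'
from h import *
np.set_printoptions(precision=4,suppress=True)
for n in ('side','top'):
    save(n+'0',eyes.capture(n)); print(n,eyes.get_calibration(n))
print(bot.sense(), bot.tips_ahead)
E
```

```text
pics
side {'fx': 475.2245272002286, 'fy': 475.2245272002286, 'cx': 317.6148772917935, 'cy': 239.022910536813, 'dist': array([0.0242, 0.    , 0.    , 0.    , 0.    ]), 'eye': array([  -11.8475, -1069.8668,   792.4127]), 'attitude': array([[ 0.9175,  0.2311, -0.3239],
       [-0.3974,  0.4927, -0.7742],
       [-0.0193,  0.8389,  0.5439]])}
top {'fx': 624.6284199633626, 'fy': 624.6284199633626, 'cx': 325.5836016836532, 'cy': 243.13199746848744, 'dist': array([-0.1238,  0.    ,  0.    ,  0.    ,  0.    ]), 'eye': array([ 190.2937,  -63.1822, 1919.7148]), 'attitude': array([[ 0.0263,  0.9922, -0.1219],
       [-0.9996,  0.0266,  0.0003],
       [ 0.0036,  0.1219,  0.9925]])}
{'time': 0.1, 'joint_positions': array([ 1.1297,  0.1815,  1.6079, -0.    ,  1.3538, -0.2063]), 'joint_vel': array([ 0.0004, -0.0015, -0.002 , -0.0007, -0.0005, -0.001 ]), 'joint_efforts': array([  0.0003, -44.5877, -35.2238,  -0.0002,   0.0042,   0.    ]), 'tool_pos': array([133.5698, 558.8083, 255.4938]), 'ee_rot': array([[-0.9726,  0.2326, -0.0006],
       [ 0.2326,  0.9726, -0.0014],
       [ 0.0003, -0.0015, -1.    ]]), 'ft_force': array([-0.5014,  0.7159, -1.0277]), 'moment': array([ 0.0416, -0.0082, -0.0181]), 'grip_width': 85.2693809310097} 25.0
```

View pics/side0.png

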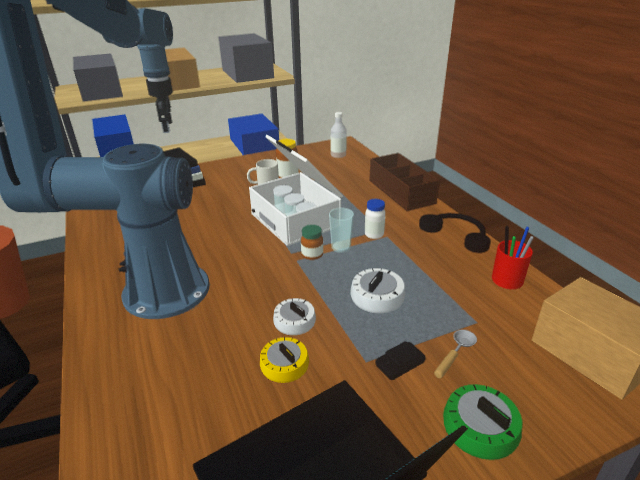

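View pics/top0.png

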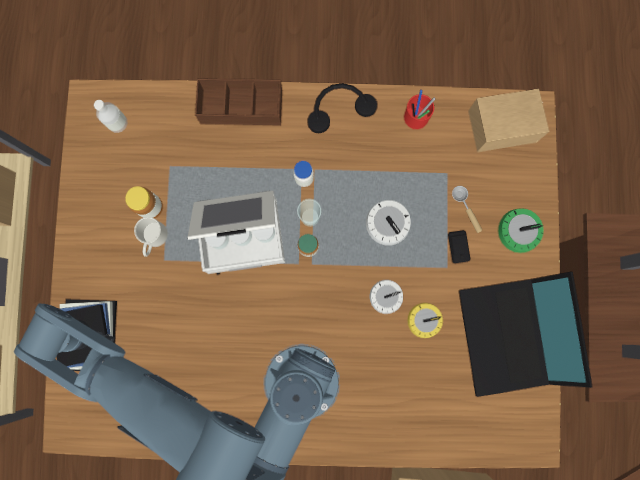

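The scene has four timers in the top view: green (521,230), yellow (425,320), a small white one (387,297) and a large white one (389,222). The large white one fits, since it is neither green nor yellow and is the larger of the white pair. I'll confirm that in an enlarged crop and measure it.

```bash
python3 - <<'E'
from h import *
np.set_printoptions(precision=1,suppress=True)
im=eyes.capture('top'); sd=eyes.capture('side')
for n in ('timer','timer_dial','warmer','warmer_lid'):
  for c in ('top','side'):
    for d in spotter.trace(c,n)[:5]: print(n,c,round(d['score'],2),np.array(d['bbox']))
a=cv2.resize(im[170:330,330:470],None,fx=3.6,fy=3.6,interpolation=cv2.INTER_CUBIC)
save('crop_t',a)
b=cv2.resize(im[180:280,180:300],None,fx=5,fy=5,interpolation=cv2.INTER_CUBIC); save('crop_w',b)
c=cv2.resize(sd[125:325,235:425],None,fx=3,fy=3,interpolation=cv2.INTER_CUBIC); save('crop_s',c)
E
```

```text
timer top 0.82 [521.  231.9  44.1  46.1]
timer top 0.76 [425.6 322.2  31.5  37.3]
timer top 0.72 [389.4 224.6  48.8  43.9]
timer top 0.61 [390.1 298.6  33.9  35. ]
timer side 0.96 [283.8 361.6  47.4  43.7]
timer side 0.84 [484.  420.3  81.5  77.2]
timer side 0.72 [295.1 316.9  41.3  36.1]
timer side 0.58 [376.1 293.   52.8  47.7]
timer_dial top 0.98 [524.4 231.7  33.4  36.2]
timer_dial top 0.83 [391.1 223.3  28.5  28.6]
timer_dial top 0.83 [425.4 319.9  25.5  25.6]
timer_dial top 0.7 [388.4 296.9  14.9  21.6]
timer_dial side 0.92 [378.1 284.6  36.3  25.2]
timer_dial side 0.91 [483.4 412.5  53.8  42. ]
timer_dial side 0.82 [293.8 310.8  25.1  17.8]
timer_dial side 0.62 [283.6 353.1  34.   26.1]
warmer top 0.7 [235.9 232.1  99.1  80.4]
warmer top 0.25 [308.1 246.1  19.8  22.4]
warmer side 0.7 [377.9 291.4  53.6  45.1]
warmer side 0.56 [296.1 188.8  91.3 109.6]
warmer side 0.48 [311.1 242.8  20.9  34.2]
warmer_lid top 0.74 [228.9 214.3  86.9  49.7]
warmer_lid side 0.73 [263.  170.8  34.2  21.7]
warmer_lid side 0.57 [305.1 167.9  77.1  62.1]
warmer_lid side 0.36 [376.8 291.4  55.1  47.5]
```

View pics/crop_t.png

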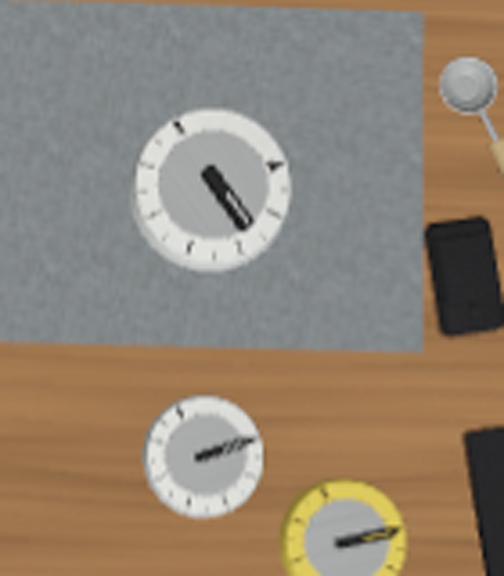

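View pics/crop_w.png

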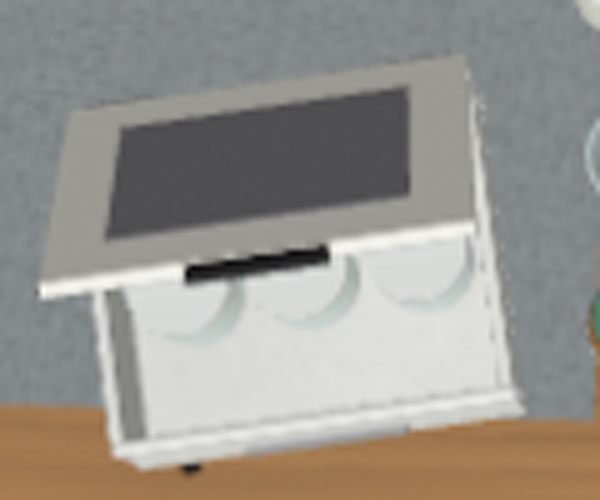

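View pics/crop_s.png

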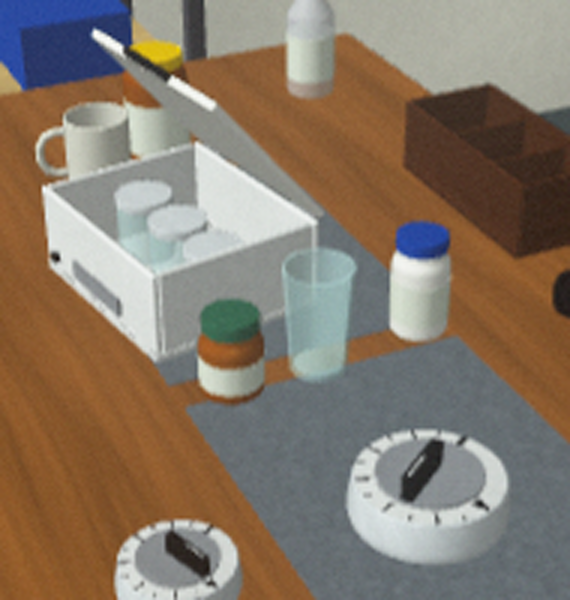

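The large white timer is confirmed: arrowhead near crop (277,165), broad mark at (180,127), and pointer at about 16 min. Next I'll fit the warmer, timer and lid geometry.

```bash
cat > fit.py <<'E'
from h import *
from scipy.optimize import least_squares
def Rz(a): return np.array([[np.cos(a),-np.sin(a),0],[np.sin(a),np.cos(a),0],[0,0,1]])
def wpts(p,L): return (Rz(p[2])@np.array(L,float).T).T+np.array([p[0],p[1],0])
def lidpt(r,y,q,t=0): # t: thickness offset above underside
    return [100-r*np.cos(q)+t*np.sin(q), y, 100.5+r*np.sin(q)+t*np.cos(q)]
E
python3 - <<'E'
from fit import *
np.set_printoptions(precision=2,suppress=True)
S=lambda u,v:(u/3+235-.33,v/3+125-.33)
T=lambda u,v:(u/5+180-.4,v/5+180-.4)
# warmer: +x hinge, y left. side camera: near corner etc.
sidepts=[(S(45,188),(-100,120,100)),(S(158,277),(-100,-120,100)),(S(318,222),(100,-120,100)),(S(197,145),(100,120,100)),(S(162,358),(-100,-120,0))]
toppts=[(T(113,447),(-100,120,100)),(T(522,402),(-100,-120,100))]
lid=[('top',T(75,108),(0,120)),('top',T(466,57),(0,-120)),('top',T(40,292),(200,120)),('top',T(474,232),(200,-120)),('side',S(94,33),(200,120)),('side',S(213,105),(200,-120))]
def f(p):
    r=[]
    r+=list((proj('side',wpts(p,[b for a,b in sidepts]))-[a for a,b in sidepts]).ravel())
    r+=list((proj('top',wpts(p,[b for a,b in toppts]))-[a for a,b in toppts]).ravel())
    for c,a,(rr,y) in lid:
        r+=list((proj(c,wpts(p,[lidpt(rr,y,p[3],8)]))-a).ravel())
    return np.array(r)
c=onz('top',[(240,240)],100)[0]; print(c)
best=min((least_squares(f,[c[0],c[1],y,1.],loss='soft_l1') for y in (-.3,0,.3)),key=lambda s:s.cost)
print(best.x,best.cost); print(f(best.x).reshape(-1,2))
# timer
Tt=lambda u,v:(u/3.6+330-.36,v/3.6+170-.36)
o=onz('top',[Tt(212,187)],41)[0]
z=onz('top',[Tt(277,165)],41)[0]; m=onz('top',[Tt(180,127)],41)[0]
t=onz('top',[Tt(249,227)],71)[0]; b=onz('top',[Tt(207,171)],71)[0]
print('timer',o,z,m,t,b)
a0=np.arctan2(*(z-o)[1::-1]);am=np.arctan2(*(m-o)[1::-1]);at=np.arctan2(*(t-b)[1::-1])
print(a0,am,at,'q60',(a0-am)%(2*np.pi),'q',(a0-at)%(2*np.pi), np.linalg.norm(t-b),np.linalg.norm(z-o))
for n in ('timer','timer_dial','tumbler','jam_jar','pill_bottle','coffee_jar','mug','mouse','spoon'):
  for cc in ('top','side'):
    for d in spotter.trace(cc,n)[:2]:
      v,u=np.nonzero(d['pixels']); print(n,cc,round(d['score'],2),np.array(d['bbox']),onz(cc,[(u.mean(),v.mean())],40)[0][:2])
E
```

```text
[416.39 188.17 100.  ]
[441.96 194.93   0.17   0.86] 9.202837384466577
[[-0.51 -0.67]
 [-1.35  0.38]
 [ 1.76 -0.11]
 [ 1.44 -1.5 ]
 [-0.83  2.15]
 [-0.28  1.48]
 [-1.13 -0.87]
 [-1.04  0.46]
 [ 0.78 -0.68]
 [-0.13  0.24]
 [ 1.01 -0.18]
 [-0.01 -0.43]
 [ 0.77  0.94]]
timer [ 492.4  -253.91   41.  ] [ 512.84 -308.99   41.  ] [ 543.24 -226.     41.  ] [ 454.76 -282.18   71.  ] [ 500.97 -246.51   71.  ]
-1.2154030821589052 0.5020817850186354 -2.484151809786032 q60 4.565700440002045 q 1.2687487276271265 58.371735238429075 58.75383545813961
timer top 0.82 [521.  231.9  44.1  46.1] [ 476.31 -662.36]
timer top 0.76 [425.6 322.2  31.5  37.3] [ 197.05 -366.52]
timer side 0.96 [283.8 361.6  47.4  43.7] [ 187.19 -395.25]
timer side 0.84 [484.  420.3  81.5  77.2] [ 467.24 -681.77]
timer_dial top 0.98 [524.4 231.7  33.4  36.2] [ 479.78 -670.47]
timer_dial top 0.83 [391.1 223.3  28.5  28.6] [ 494.75 -256.74]
timer_dial side 0.92 [378.1 284.6  36.3  25.2] [ 493.31 -252.56]
timer_dial side 0.91 [483.4 412.5  53.8  42. ] [ 480.51 -667.64]
tumbler top 0.88 [310.2 212.1  22.9  27.2] [515.68 -11.11]
tumb
[... 371 characters left out ...]
.65 [303.4 174.1  23.6  27.2] [635.59  11.97]
pill_bottle side 0.95 [373.3 216.5  23.   45. ] [641.71  29.89]
coffee_jar top 0.89 [144.4 202.1  37.1  31.6] [533.48 500.42]
coffee_jar side 0.66 [287.4 157.1  23.5  39.1] [554.12 590.97]
mug top 0.65 [149.8 236.6  30.6  34.9] [434.42 475.07]
mug side 0.85 [262.7 171.3  32.6  19.5] [441.52 517.48]
mouse top 0.81 [457.3 248.1  21.8  31.2] [ 419.62 -468.93]
mouse top 0.36 [467.6 208.4  31.4  44.3] [ 554.06 -490.3 ]
mouse side 0.74 [400.4 360.4  51.2  37.8] [ 406.2  -495.26]
spoon top 0.7 [465.6 208.4  28.3  44.4] [ 554.23 -489.87]
spoon top 0.61 [388.4 223.9  42.5  46.6] [ 489.55 -252.52]
spoon side 0.78 [456.6 353.1  42.9  42.5] [ 529.33 -521.87]
```

>>> drive_tool(rows=[30,-35,60,5,70,-75,60,10,110,-120,60,15,150,-160,60,20,190,-205,60,23,230,-250,60,23,270,-290,60,23,300,-325,60,23,333,-360,60,23,333,-360,45,23], grip=1, force=40)

```text
time: 2.75
tool_pos: [469.3, 197.0, 302.0]
ee_rot: [[-0.987, -0.161, 0.003], [-0.161, 0.987, -0.0], [-0.003, -0.001, -1.0]]
ft_force: [0.5, -0.2, -0.3]
grip_width: 0.0
```

```bash
python3 - <<'E'
from fit import *
np.set_printoptions(precision=1,suppress=True)
s=bot.sense(); print(s['time'],s['tool_pos'],s['ee_rot'],s['ft_force'],s['grip_width'],s['joint_positions'])
save('side1',eyes.capture('side'));im=eyes.capture('top'); save('top1',im)
c,sn=np.cos(.17),np.sin(.17)
for q in (.86,.8,.7,.6,.5,.4,.3,.2,.1,.05,0,-.02):
    r=155; x=100-r*np.cos(q)+10*np.sin(q)+13*min(1,q/.1)*1; z=100.5+r*np.sin(q)+10*np.cos(q)
    print(q, round(442+c*x,1),round(195+sn*x,1),round(z+25,1))
E
```

```text
2.75 [469.3 197.  302. ] [[-1.  -0.2  0. ]
 [-0.2  1.  -0. ]
 [-0.  -0.  -1. ]] [ 0.5 -0.2 -0.3] 0.03476865354861165 [ 0.2 -0.   1.7 -0.   1.4 -1.6]
0.86 461.2 198.3 249.5
0.8 454.0 197.1 243.7
0.7 442.9 195.2 233.0
0.6 432.9 193.4 221.3
0.5 424.0 191.9 208.6
0.4 416.5 190.6 195.1
0.3 410.3 189.6 180.9
0.2 405.6 188.8 166.1
0.1 402.4 188.2 150.9
0.05 394.9 186.9 143.2
0 387.8 185.7 135.5
-0.02 385.1 185.2 132.4
```

View pics/side1.png

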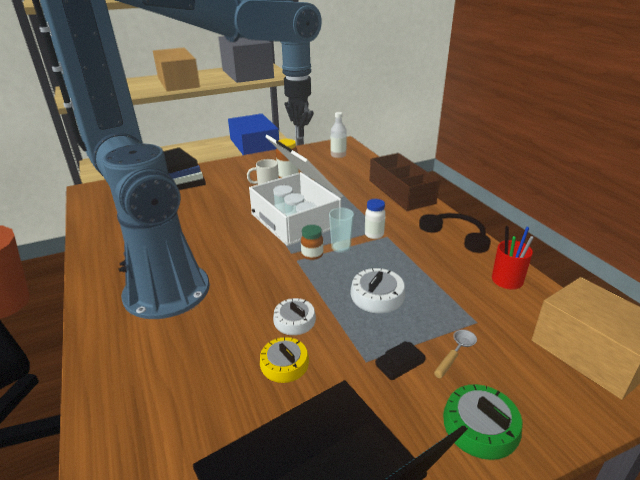

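>>> drive_tool(rows=[-8,1,-30,0,-8,1,-50,0,-15,0,-58,0,-21,-1,-63,0,-26,-2,-69,0,-31,-3,-75,0,-36,-4,-81,0,-41,-4,-87,0,-45,-5,-93,0])

```text
time: 3.98
tool_pos: [420.5, 193.8, 205.7]
ee_rot: [[-0.986, -0.164, -0.004], [-0.164, 0.986, -0.0], [0.004, 0.0, -1.0]]
ft_force: [1.1, 0.3, 0.5]
grip_width: 0.7
```

```bash
python3 - <<'E'
from fit import *
save('side2',eyes.capture('side')[100:340,180:500])
E
```

```text
(no output)
```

View pics/side2.png

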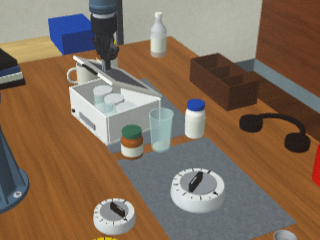

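The lid has come down with the fingers, at crop (115,75). I'll carry on down the arc.

>>> drive_tool(rows=[-5,-2,-11,0,-10,-3,-24,0,-15,-4,-37,0,-18,-5,-50,0,-20,-6,-58,0,-22,-6,-63,0,-22,-6,-66,0,-22,-6,-68,0])

```text
time: 5.03
tool_pos: [397.3, 187.6, 136.7]
ee_rot: [[-0.986, -0.165, -0.006], [-0.165, 0.986, -0.001], [0.006, 0.0, -1.0]]
ft_force: [-0.5, -1.6, 1.0]
grip_width: 0.1
```

```bash
python3 - <<'E'
from fit import *
im=eyes.capture('side')[140:280,220:380]
save('side3',cv2.resize(im,None,fx=4,fy=4,interpolation=cv2.INTER_CUBIC)); print(bot.sense()['ft_force'],bot.sense()['tool_pos'])
E
```

```text
[ 0.04059289  0.17142106 -0.25888064] [397.39293453 187.60089802 136.54048406]
```

View pics/side3.png

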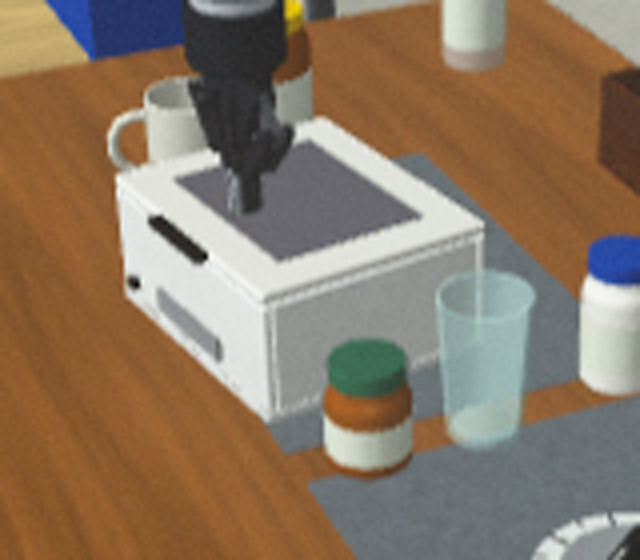

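Nearly shut, with no load yet. I'll press in small steps until the force rises.

>>> drive_tool(rows=[0,0,-1,0,0,0,-2,0,0,0,-2,0])

```text
time: 5.45
tool_pos: [397.5, 187.7, 135.4]
ee_rot: [[-0.986, -0.165, -0.006], [-0.165, 0.986, -0.001], [0.006, 0.0, -1.0]]
ft_force: [-4.5, -0.7, 9.5]
grip_width: 0.1
```

>>> drive_tool(rows=[0,0,-1,0,0,0,-2,0,0,0,-2,0])

```text
time: 5.82
tool_pos: [397.6, 187.7, 135.3]
ee_rot: [[-0.986, -0.165, -0.007], [-0.165, 0.986, -0.001], [0.007, -0.0, -1.0]]
ft_force: [-10.4, -2.4, 21.9]
grip_width: 0.4
```

The force rose to 22 N with the tip at 110.3 mm, which matches the shut lid top of 110.5 mm. I'll lift off and measure the timer closely.

>>> drive_tool(rows=[0,0,20,0,0,0,60,0,0,0,110,0,0,0,110,0])

```text
time: 6.32
tool_pos: [400.2, 188.2, 249.6]
ee_rot: [[-0.986, -0.165, 0.002], [-0.165, 0.986, 0.0], [-0.002, -0.0, -1.0]]
ft_force: [0.4, 0.4, -0.2]
grip_width: 0.2
```

```bash
python3 - <<'E'
from fit import *
np.set_printoptions(precision=2,suppress=True)
t=eyes.capture('top'); s=eyes.capture('side')
np.save('t.npy',t); np.save('s.npy',s)
save('side4',cv2.resize(s[140:280,220:380],None,fx=4,fy=4,interpolation=cv2.INTER_CUBIC))
for n,im,(u0,v0,u1,v1) in (('top',t,(355,190,425,255)),('side',s,(340,255,415,320))):
    g=cv2.cvtColor(im,cv2.COLOR_RGB2HSV)[v0:v1,u0:u1]
    m=((g[...,2]>150)&(g[...,1]<40)).astype(np.uint8)
    cs=max(cv2.findContours(m,cv2.RETR_EXTERNAL,cv2.CHAIN_APPROX_NONE)[0],key=cv2.contourArea)
    h=cv2.convexHull(cs)
    print(n,cv2.boundingRect(h),cv2.fitEllipse(h))
    # fit silhouette of cylinder
    H=h[:,0,:]+[u0,v0]; area=cv2.contourArea(h)
    M=cv2.moments(h); cen=np.array([M['m10']/M['m00']+u0,M['m01']/M['m00']+v0])
    th=np.linspace(0,2*np.pi,90)
    def cyl(p): return np.vstack([np.c_[p[0]+70*np.cos(th),p[1]+70*np.sin(th),0*th+z] for z in (0,41)])
    def sil(p):
        hh=cv2.convexHull(proj(n,cyl(p)).astype(np.float32)); mm=cv2.moments(hh); return np.array([mm['m10']/mm['m00'],mm['m01']/mm['m00']]),cv2.contourArea(hh)
    r=least_squares(lambda p:sil(p)[0]-cen,[493,-254],diff_step=1e-3); print(n,'centre',r.x,'areas',area,sil(r.x)[1])
E
```

```text
top (11, 10, 45, 46) ((33.21714782714844, 32.50149917602539), (44.12006378173828, 46.42838668823242), 15.684487342834473)
top centre [ 492.36 -254.6 ] areas 1588.5 1710.6171704488806
side (10, 13, 55, 45) ((36.53889465332031, 34.445281982421875), (44.790008544921875, 54.87470245361328), 87.48603820800781)
side centre [ 490.38 -248.26] areas 1848.0 2183.6770977219567
```

View pics/side4.png

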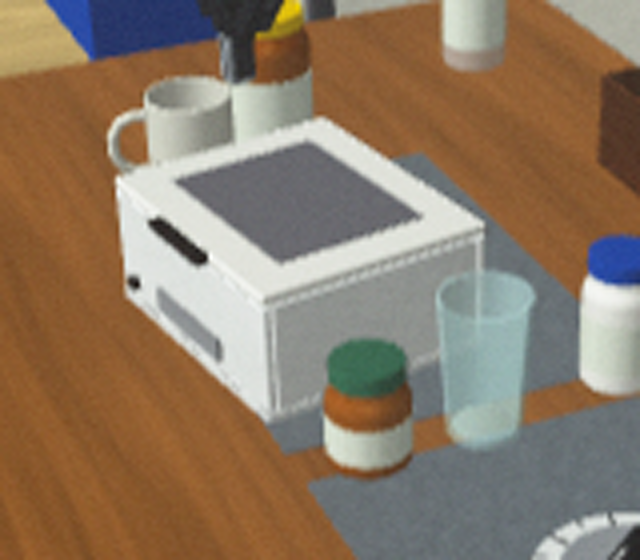

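The lid is shut. Next I'll rectify both views onto the dial plane, to pin down the axis, the zero mark and the pointer.

```bash
cat > rect.py <<'E'
from fit import *
def rect(n,im,c,z,half=80,s=2.0):
    N=int(2*half*s); i=np.arange(N)
    # image: up=+x world, right=-y world
    X=c[0]+half-i/s; Y=c[1]+half-i/s
    gy,gx=np.meshgrid(Y,X)
    P=np.c_[gx.ravel(),gy.ravel(),np.full(gx.size,z)]
    m=proj(n,P).astype(np.float32).reshape(N,N,2)
    return cv2.remap(im,m[...,0],m[...,1],cv2.INTER_CUBIC)
E
cat > r1.py <<'E'
from rect import *
import sys
t=np.load('t.npy'); s=np.load('s.npy'); c=(492,-254)
out=[]
for n,im in (('top',t),('side',s)):
    r=rect(n,im,c,43,half=80,s=2.4)
    k=np.array([80*2.4]*2)
    for R in (47,70): cv2.circle(r,(192,192),int(R*2.4),(255,0,0),1)
    cv2.circle(r,(192,192),2,(255,0,0),-1)
    out.append(r)
save(sys.argv[1],np.hstack(out))
E
python3 r1.py rect0
```

```text
(no output)
```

View pics/rect0.png

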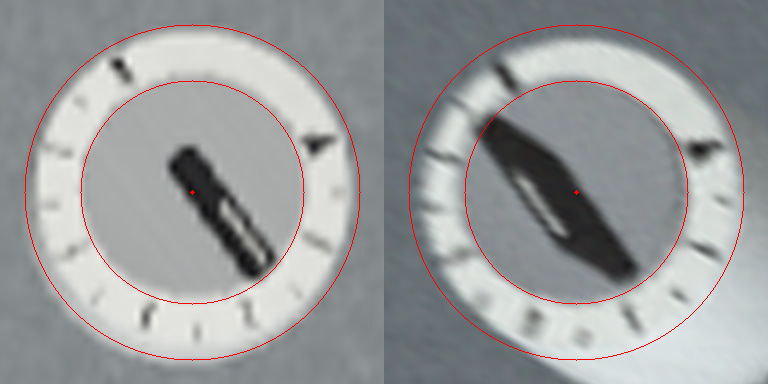

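The axis is at (492.5,-254), averaged over the two views, which differ by about 1.5 mm. The zero mark's image angle is -19.3° and the fin reads q≈1.29. I'll move behind the fin on its counter-clockwise side, tool y along the fin.

>>> drive_tool(rows=[8,-48,10,-6,16,-96,10,-13,24,-144,10,-19,32,-193,10,-26,40,-241,10,-32,48,-290,10,-39,56,-338,0,-45,64,-386,-20,-52,72,-435,-70,-58,80,-483,-120,-64])

```text
time: 7.68
tool_pos: [475.3, -285.7, 133.6]
ee_rot: [[-0.578, 0.816, -0.004], [0.816, 0.578, 0.006], [0.007, -0.0, -1.0]]
ft_force: [-0.3, -0.3, 1.1]
grip_width: 0.1
```

```bash
cat > plan.py <<'E'
from rect import *
np.set_printoptions(precision=1,suppress=True)
C=np.array([492.5,-254.]); A0=-70.7
def pose(q,side,gap,r=34,z=77):
    # side=-1: behind for cw pushing ; +1 for ccw pushing
    a=np.deg2rad(A0)-q; u=np.array([np.cos(a),np.sin(a)]); t=np.array([np.sin(a),-np.cos(a)])
    p=C+r*u+side*(17+gap)*t
    return np.array([p[0],p[1],z]), 109.3-np.rad2deg(q)   # tool y world angle
def rel(q,side,gap,r=34,z=77):
    s=bot.sense(); p,y=pose(q,side,gap,r,z); R=s['ee_rot']; y0=np.rad2deg(np.arctan2(R[1,1],R[0,1]))
    d=(y-y0+180)%360-180
    return np.r_[p-s['tool_pos'],d]
E
python3 - <<'E'
from plan import *
s=bot.sense(); print(s['tool_pos'],s['joint_positions'],s['ft_force'])
print(rel(1.286,-1,9))
print(rel(1.286,-1,9,z=130))
E
```

```text
[ 475.3 -285.7  133.6] [-0.8  0.3  1.8  0.   1.1 -1.4] [-0.3 -0.3  1.1]
[  4.7  -9.3 -56.6   0.3]
[ 4.7 -9.3 -3.6  0.3]
```

>>> drive_tool(rows=[5,-9,-4,0,5,-9,-20,0,5,-9,-40,0,5,-9,-56,0,5,-9,-56,0])

```text
time: 8.3
tool_pos: [479.9, -293.1, 76.8]
ee_rot: [[-0.579, 0.815, -0.006], [0.815, 0.579, 0.007], [0.009, -0.001, -1.0]]
ft_force: [-0.7, 0.2, 0.4]
grip_width: 0.1
```

```bash
python3 - <<'E'
from plan import *
s=bot.sense(); print(s['tool_pos'],s['ft_force'])
t=eyes.capture('top'); s=eyes.capture('side'); np.save('t.npy',t); np.save('s.npy',s)
save('s5',np.hstack([cv2.resize(t[180:270,345:435],(390,390)),cv2.resize(s[235:325,330:420],(390,390))]))
for q in np.arange(1.286,4.75,.15): print(round(q,2),rel(q,-1,0))
E
```

```text
[ 479.9 -293.1   76.8] [-0.7  0.2  0.4]
1.29 [-6.   6.8 -1.3  0.3]
1.44 [-10.8   9.8  -1.3  -8.3]
1.59 [-15.2  13.5  -1.3 -16.9]
1.74 [-18.9  17.8  -1.3 -25.5]
1.89 [-21.9  22.7  -1.3 -34.1]
2.04 [-24.2  27.9  -1.3 -42.7]
2.19 [-25.6  33.4  -1.3 -51.3]
2.34 [-26.3  39.   -1.3 -59.9]
2.49 [-26.   44.7  -1.3 -68.5]
2.64 [-25.   50.3  -1.3 -77.1]
2.79 [-23.1  55.7  -1.3 -85.7]
2.94 [-20.4  60.7  -1.3 -94.3]
3.09 [ -17.    65.3   -1.3 -102.9]
3.24 [ -12.9   69.3   -1.3 -111.5]
3.39 [  -8.3   72.7   -1.3 -120. ]
3.54 [  -3.3   75.3   -1.3 -128.6]
3.69 [   2.1   77.2   -1.3 -137.2]
3.84 [   7.7   78.2   -1.3 -145.8]
3.99 [  13.4   78.4   -1.3 -154.4]
4.14 [  19.1   77.7   -1.3 -163. ]
4.29 [  24.5   76.2   -1.3 -171.6]
4.44 [ 29.8  73.9  -1.3 179.8]
4.59 [ 34.6  70.8  -1.3 171.2]
4.74 [ 38.8  67.   -1.3 162.6]
```

View pics/s5.png

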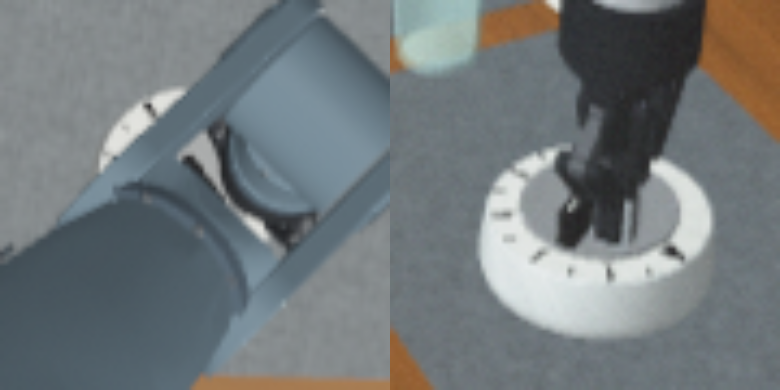

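In the side view the finger stands just behind the fin on its counter-clockwise side, clear of it. I'll push clockwise.

>>> drive_tool(rows=[-6,7,0,0,-11,10,0,-8,-15,13.5,0,-17,-19,18,0,-25,-22,23,0,-34,-24,28,0,-43,-25.5,33.5,0,-51,-26,39,0,-60,-26,45,0,-68,-25,50,0,-77])

```text
time: 9.65
tool_pos: [455.4, -244.3, 79.2]
ee_rot: [[0.668, 0.744, 0.004], [0.744, -0.668, 0.004], [0.005, 0.001, -1.0]]
ft_force: [-3.1, -1.3, 1.2]
grip_width: -0.0
```

```bash
python3 - <<'E'
from plan import *
s=bot.sense(); print(s['tool_pos'],s['ft_force'],s['joint_positions'])
s=eyes.capture('side'); 
save('s6',cv2.resize(s[235:325,330:420],(390,390)))
for q in np.arange(2.64,4.85,.15): print(round(q,2),rel(q,-1,0))
E
```

```text
[ 455.4 -244.3   79.2] [-3.1 -1.3  1.2] [-0.7  0.3  1.9  0.   1.   0. ]
2.64 [ 0.3 -0.1 -2.1  0.3]
2.79 [ 2.2  5.2 -2.1 -8.3]
2.94 [  4.9  10.3  -2.1 -16.9]
3.09 [  8.3  14.8  -2.1 -25.5]
3.24 [ 12.4  18.8  -2.1 -34.1]
3.39 [ 17.   22.2  -2.1 -42.7]
3.54 [ 22.1  24.8  -2.1 -51.3]
3.69 [ 27.5  26.6  -2.1 -59.8]
3.84 [ 33.1  27.6  -2.1 -68.4]
3.99 [ 38.8  27.8  -2.1 -77. ]
4.14 [ 44.4  27.1  -2.1 -85.6]
4.29 [ 49.9  25.5  -2.1 -94.2]
4.44 [  55.1   23.2   -2.1 -102.8]
4.59 [  59.9   20.1   -2.1 -111.4]
4.74 [  64.2   16.3   -2.1 -120. ]
```

View pics/s6.png

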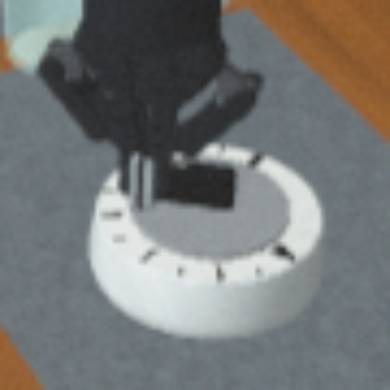

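The fin is following the finger, at about q 2.6. I'll continue.

>>> drive_tool(rows=[2,5,-2,-8,5,10,-2,-17,8,15,-2,-25,12.5,19,-2,-34,17,22,-2,-43,22,25,-2,-51,27.5,26.5,-2,-60,33,27.5,-2,-68,39,28,-2,-77])

```text
time: 10.82
tool_pos: [494.0, -214.8, 77.3]
ee_rot: [[0.871, -0.491, 0.004], [-0.491, -0.871, -0.002], [0.004, -0.0, -1.0]]
ft_force: [-2.5, 2.1, 1.2]
grip_width: -0.5
```

```bash
python3 - <<'E'
from plan import *
s=bot.sense(); print(s['tool_pos'],s['ft_force'],s['joint_positions'])
s=eyes.capture('side'); 
save('s7',cv2.resize(s[235:325,330:420],(390,390)))
for q in np.arange(3.99,4.85,.1): print(round(q,2),rel(q,-1,0))
E
```

```text
[ 494.  -214.8   77.3] [-2.5  2.1  1.2] [-0.6  0.3  1.8  0.   1.   1.5]
3.99 [-0.4 -1.  -0.4  0.4]
4.09 [ 3.4 -1.4 -0.4 -5.3]
4.19 [  7.1  -2.1  -0.4 -11. ]
4.29 [ 10.8  -3.3  -0.4 -16.7]
4.39 [ 14.3  -4.7  -0.4 -22.5]
4.49 [ 17.6  -6.5  -0.4 -28.2]
4.59 [ 20.8  -8.7  -0.4 -33.9]
4.69 [ 23.7 -11.1  -0.4 -39.7]
4.79 [ 26.3 -13.8  -0.4 -45.4]
```

View pics/s7.png

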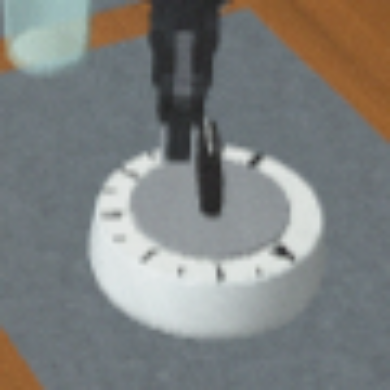

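>>> drive_tool(rows=[3.5,-1.5,0,-5,7,-2,0,-11,11,-3.5,0,-17,14.5,-5,0,-22,17.5,-6.5,0,-28,21,-8.5,0,-34,24,-11,0,-40,26,-13.5,0,-45,26,-13.5,0,-45])

```text
time: 12.0
tool_pos: [520.7, -228.1, 77.7]
ee_rot: [[0.267, -0.964, 0.002], [-0.964, -0.267, -0.005], [0.005, -0.001, -1.0]]
ft_force: [0.5, 2.5, -0.2]
grip_width: 0.1
```

```bash
python3 - <<'E'
from plan import *
s=bot.sense(); print(s['tool_pos'],s['ft_force'],s['joint_positions'])
print(rel(4.7,-1,0),rel(4.79,-1,0))
s=eyes.capture('side');t=eyes.capture('top') 
r=[rect(n,i,(492.5,-254),71,80,2.4) for n,i in (('top',t),('side',s))]
for a in r: cv2.circle(a,(192,192),2,(255,0,0),-1)
save('s8',np.hstack(r))
E
```

```text
[ 520.7 -228.1   77.7] [ 0.5  2.5 -0.2] [-0.6  0.4  1.7 -0.   1.   2.3]
[-2.1  1.7 -0.7  4.5] [ 0.3 -0.7 -0.7 -0.6]
```

View pics/s8.png

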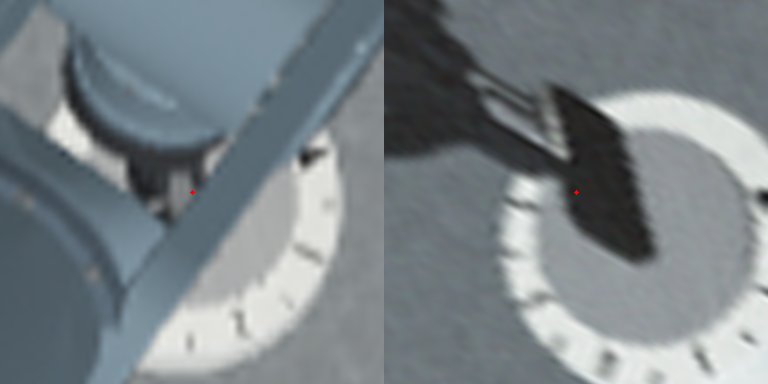

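I'll back off and clear the view to verify that it went past 60.

>>> drive_tool(rows=[-1,8,0,0,-1,10,0,0,-1,10,30,0,-1,10,80,0,-30,50,120,0,-60,100,130,0,-90,150,130,0,-110,200,130,0,-110,250,130,0,-110,250,130,0])

```text
time: 13.35
tool_pos: [410.1, 24.5, 207.9]
ee_rot: [[0.272, -0.962, 0.003], [-0.962, -0.272, -0.005], [0.005, -0.001, -1.0]]
ft_force: [0.2, -0.3, 0.4]
grip_width: 0.0
```

```bash
cat > look.py <<'E'
from plan import *
import sys
s=eyes.capture('side');t=eyes.capture('top'); np.save('t.npy',t); np.save('s.npy',s)
q=float(sys.argv[2]); out=[]
for z in (71,43):
  for n,i in (('top',t),('side',s)):
    a=rect(n,i,C,z,80,1.8); k=144
    if z==71:
        A=np.deg2rad(A0)-q; u=np.array([np.cos(A),np.sin(A)]); v=np.array([-u[1],u[0]])
        pts=[C+48*u+6*v,C+48*u-6*v,C-14*u-6*v,C-14*u+6*v]
        px=np.array([[k-(p[1]-C[1])*1.8,k-(p[0]-C[0])*1.8] for p in pts])
        cv2.polylines(a,[np.round(px*16).astype(np.int32)],True,(255,0,0),1,cv2.LINE_AA,4)
    else: cv2.circle(a,(k,k),int(47*1.8),(255,0,0),1)
    out.append(a)
save(sys.argv[1],np.vstack([np.hstack(out[:2]),np.hstack(out[2:])]))
E
python3 look.py l1 4.78
```

```text
(no output)
```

View pics/l1.png

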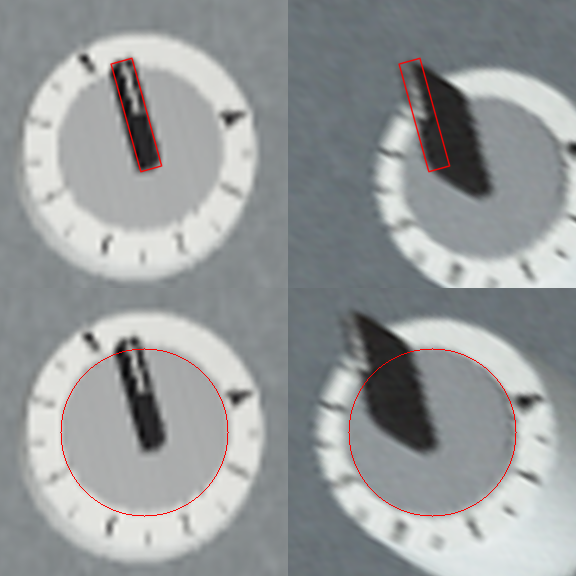

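The pointer is clearly past the broad 60 mark, and the overlay at q=4.78 (about 63.7 min) matches in both views. Now I'll go to the other side of the fin.

```bash
python3 - <<'E'
from plan import *
print(rel(4.78,1,9,z=130),rel(4.78,1,9))
E
```

```text
[ 121.4 -291.9  -77.9   -0.2] [ 121.4 -291.9 -130.9   -0.2]
```

>>> drive_tool(rows=[15,-40,0,0,30,-80,0,0,45,-120,0,0,62,-165,0,0,80,-210,0,0,100,-255,-20,0,121,-292,-50,0,121,-292,-78,0,121,-292,-78,0])

```text
time: 14.58
tool_pos: [529.3, -271.0, 126.7]
ee_rot: [[0.266, -0.964, -0.003], [-0.964, -0.266, -0.002], [0.001, 0.003, -1.0]]
ft_force: [0.0, 0.8, -0.8]
grip_width: 0.1
```

```bash
python3 - <<'E'
from plan import *
print(rel(4.78,1,9,z=130),rel(4.78,1,9))
E
```

```text
[ 2.9  1.   3.3 -0. ] [  2.9   1.  -49.7  -0. ]
```

>>> drive_tool(rows=[3,0,-10,0,3,0,-30,0,3,0,-50,0,3,0,-50,0])

```text
time: 15.08
tool_pos: [530.9, -269.6, 74.2]
ee_rot: [[0.267, -0.964, -0.006], [-0.964, -0.267, 0.001], [-0.002, 0.006, -1.0]]
ft_force: [-0.4, 0.5, 0.1]
grip_width: 0.2
```

```bash
python3 - <<'E'
from plan import *
s=bot.sense(); print(s['tool_pos'],s['ft_force'])
s=eyes.capture('side'); save('s9',cv2.resize(s[235:325,330:420],(390,390)))
for q in np.arange(4.78,1.4,-.15): print(round(q,2),rel(q,1,0))
E
```

```text
[ 530.9 -269.6   74.2] [-0.4  0.5  0.1]
4.78 [-1.9  8.9  1.5 -0. ]
4.63 [-1.2 14.5  1.5  8.5]
4.48 [-1.4 20.2  1.5 17.1]
4.33 [-2.4 25.8  1.5 25.7]
4.18 [-4.3 31.2  1.5 34.3]
4.03 [-6.9 36.3  1.5 42.9]
3.88 [-10.2  40.9   1.5  51.5]
3.73 [-14.3  44.9   1.5  60.1]
3.58 [-18.8  48.3   1.5  68.7]
3.43 [-23.8  51.    1.5  77.3]
3.28 [-29.2  52.9   1.5  85.9]
3.13 [-34.8  54.    1.5  94.5]
2.98 [-40.5  54.2   1.5 103.1]
2.83 [-46.2  53.6   1.5 111.7]
2.68 [-51.7  52.1   1.5 120.3]
2.53 [-56.9  49.9   1.5 128.9]
2.38 [-61.7  46.8   1.5 137.5]
2.23 [-66.   43.1   1.5 146.1]
2.08 [-69.8  38.8   1.5 154.7]
1.93 [-72.8  34.    1.5 163.2]
1.78 [-75.1  28.8   1.5 171.8]
1.63 [ -76.5   23.3    1.5 -179.6]
1.48 [ -77.2   17.6    1.5 -171. ]
```

View pics/s9.png

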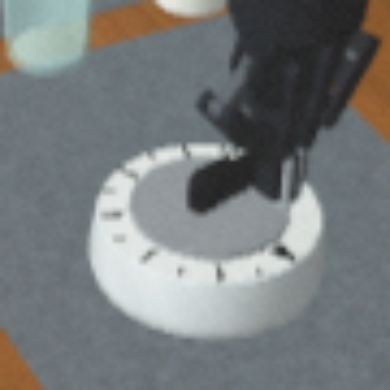

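>>> drive_tool(rows=[-2,9,1,0,-1,14.5,1.5,8,-1.5,20,1.5,17,-2.5,26,1.5,26,-4,31,1.5,34,-7,36,1.5,43,-10,41,1.5,51,-14,45,1.5,60,-19,48,1.5,69,-24,51,1.5,77])

```text
time: 16.38
tool_pos: [508.9, -219.2, 78.3]
ee_rot: [[0.999, 0.048, 0.003], [0.048, -0.999, -0.007], [0.003, 0.007, -1.0]]
ft_force: [2.8, -2.2, -1.2]
grip_width: 0.4
```

```bash
python3 - <<'E'
from plan import *
s=bot.sense(); print(s['tool_pos'],s['ft_force'])
s=eyes.capture('side'); save('s10',cv2.resize(s[235:325,330:420],(390,390)))
for q in np.arange(3.43,1.4,-.15): print(round(q,2),rel(q,1,0))
E
```

```text
[ 508.9 -219.2   78.3] [ 2.8 -2.2 -1.2]
3.43 [-0.5 -0.4 -1.2 -0.3]
3.28 [-5.8  1.5 -1.2  8.3]
3.13 [-11.4   2.6  -1.2  16.9]
2.98 [-17.1   2.8  -1.2  25.5]
2.83 [-22.8   2.2  -1.2  34.1]
2.68 [-28.3   0.7  -1.2  42.7]
2.53 [-33.5  -1.5  -1.2  51.3]
2.38 [-38.3  -4.5  -1.2  59.9]
2.23 [-42.7  -8.3  -1.2  68.4]
2.08 [-46.4 -12.6  -1.2  77. ]
1.93 [-49.4 -17.4  -1.2  85.6]
1.78 [-51.7 -22.6  -1.2  94.2]
1.63 [-53.2 -28.1  -1.2 102.8]
1.48 [-53.8 -33.8  -1.2 111.4]
```

View pics/s10.png

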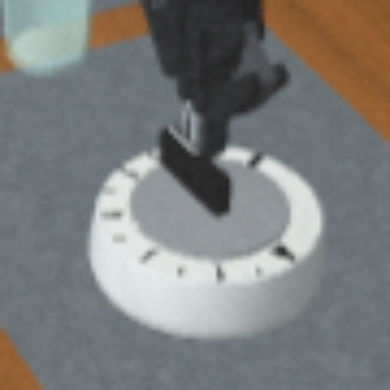

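The fin is following. I'll continue to about q 2.08.

>>> drive_tool(rows=[-6,1.5,-1,8,-11.5,2.5,-1,17,-17,3,-1,25,-23,2,-1,34,-28,0.5,-1,43,-33.5,-1.5,-1,51,-38,-4.5,-1,60,-42.5,-8.5,-1,68,-46.5,-12.5,-1,77])

```text
time: 17.55
tool_pos: [462.6, -231.0, 78.2]
ee_rot: [[0.169, 0.986, 0.009], [0.986, -0.169, 0.0], [0.002, 0.008, -1.0]]
ft_force: [2.9, 3.4, 0.9]
grip_width: 0.2
```

```bash
python3 - <<'E'
from plan import *
s=bot.sense(); print(s['tool_pos'],s['ft_force'])
s=eyes.capture('side'); save('s11',cv2.resize(s[235:325,330:420],(390,390)))
for q in np.arange(2.08,1.4,-.08): print(round(q,2),rel(q,1,0))
E
```

```text
[ 462.6 -231.    78.2] [2.9 3.4 0.9]
2.08 [-0.2 -0.1 -1.1 -0.5]
2.0 [-1.9 -2.6 -1.1  4.1]
1.92 [-3.4 -5.2 -1.1  8.7]
1.84 [-4.7 -8.  -1.1 13.3]
1.76 [ -5.7 -10.8  -1.1  17.8]
1.68 [ -6.6 -13.8  -1.1  22.4]
1.6 [ -7.2 -16.7  -1.1  27. ]
1.52 [ -7.5 -19.8  -1.1  31.6]
1.44 [ -7.6 -22.8  -1.1  36.2]
```

View pics/s11.png

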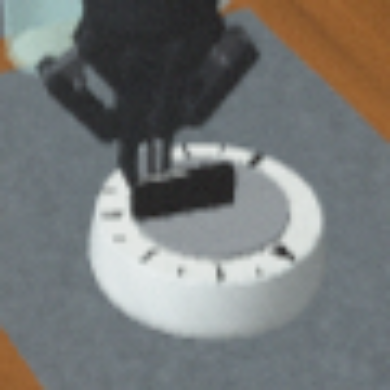

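>>> drive_tool(rows=[-2,-2.5,-1,4,-3.5,-5,-1,9,-4.5,-8,-1,13,-6,-11,-1,18,-6.5,-14,-1,22,-7,-16.5,-1,27,-7.5,-18,-1,29,-7.5,-18,-1,29])

```text
time: 18.6
tool_pos: [454.7, -248.9, 77.5]
ee_rot: [[-0.333, 0.943, 0.007], [0.943, 0.333, 0.004], [0.002, 0.008, -1.0]]
ft_force: [-0.6, 1.8, 1.0]
grip_width: 0.4
```

```bash
python3 - <<'E'
from plan import *
s=bot.sense(); print(s['tool_pos'],s['ft_force'],rel(1.56,1,0),rel(1.5,1,0))
E
python3 look.py l2 1.56
```

```text
[ 454.7 -248.9   77.5] [-0.6  1.8  1. ] [-0.  -0.7 -0.5  0.5] [-0.2 -3.  -0.5  3.9]
```

View pics/l2.png

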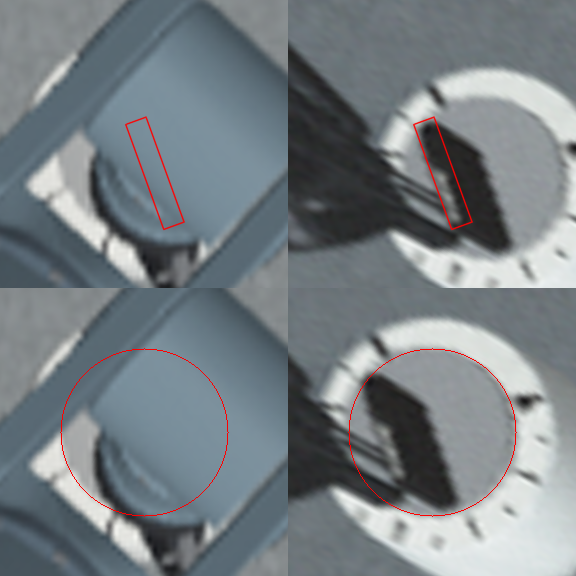

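I'll back off for a clear measurement before the last few degrees.

>>> drive_tool(rows=[-3,9,0,0,-3,9,30,0,-3,20,80,0,-20,70,120,0,-40,120,130,0,-40,180,130,0,-40,240,130,0,-40,270,130,0,-40,270,130,0])

```text
time: 19.82
tool_pos: [414.0, 23.0, 207.3]
ee_rot: [[-0.336, 0.942, 0.007], [0.942, 0.336, 0.004], [0.002, 0.008, -1.0]]
ft_force: [0.8, -0.2, -1.0]
grip_width: 0.1
```

```bash
python3 look.py l3 1.56
```

```text
(no output)
```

View pics/l3.png

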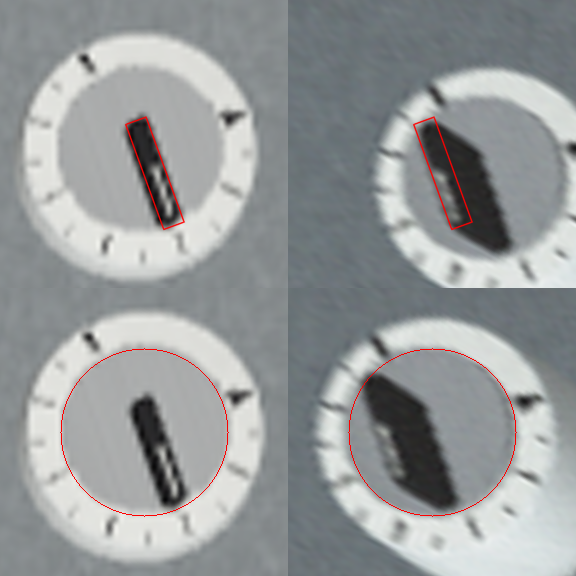

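```bash
cat > meas.py <<'E'
from plan import *
def meas(n,im,verbose=True):
    sc=4.; k=80*sc
    # marks: plane z=41, angular fit of known marks with centre offset
    g=cv2.cvtColor(rect(n,im,C,41,80,sc),cv2.COLOR_RGB2GRAY).astype(float)
    def samp(p):
        phi0,dx,dy=p; tot=0
        for m in range(0,65,10):
            f=phi0+m*.075
            for r in np.arange(54,63,1.):
                for e,w in ((0,1.),(-.07,-.5),(.07,-.5)):
                    u=k+dx+sc*r*np.cos(f+e); v=k+dy+sc*r*np.sin(f+e)
                    tot+=w*cv2.getRectSubPix(g.astype(np.float32),(3,3),(float(u),float(v))).mean()
        return tot
    from scipy.optimize import minimize
    b=min((minimize(samp,[np.deg2rad(-19.3)+d,0,0],method='Nelder-Mead',options=dict(initial_simplex=[[np.deg2rad(-19.3)+d,0,0],[np.deg2rad(-17)+d,0,0],[np.deg2rad(-19.3)+d,6,0],[np.deg2rad(-19.3)+d,0,6]])) for d in (-.03,0,.03)),key=lambda s:s.fun)
    # fin top: plane z=71
    h=cv2.cvtColor(rect(n,im,C,71,80,sc),cv2.COLOR_RGB2GRAY)
    Y,X=np.mgrid[:h.shape[0],:h.shape[1]]; dist=np.hypot(X-k,Y-k)/sc
    m=((h<110)&(dist<53)).astype(np.uint8)
    cs=max(cv2.findContours(m,cv2.RETR_EXTERNAL,cv2.CHAIN_APPROX_NONE)[0],key=cv2.contourArea)
    r=cv2.minAreaRect(cs); box=cv2.boxPoints(r); e=[box[1]-box[0],box[2]-box[1]]; L=max(e,key=np.linalg.norm)
    ang=np.arctan2(L[1],L[0]); 
    print(n,'zero phi',np.rad2deg(b.x[0]).round(2),'centre off mm',(b.x[1:]/sc).round(2),'fin',np.rad2deg(ang).round(2),'size',np.array(r[1])/sc,
      'q',[round(((ang+o-b.x[0])%(2*np.pi)),3) for o in (0,np.pi)], 'score',b.fun)
if __name__=='__main__':
    meas('top',np.load('t.npy')); meas('side',np.load('s.npy'))
E
python3 meas.py
```

```text
top zero phi -19.26 centre off mm [ 0.5 -1.8] fin 70.85 size [62.8 15.6] q [np.float64(1.573), np.float64(4.714)] score -4810.712890625
side zero phi -19.41 centre off mm [-1.7 -0.2] fin 70.18 size [65.6 32.1] q [np.float64(1.564), np.float64(4.705)] score -5478.16064453125
```

The dial measures q≈1.57, with the zero direction consistent in both views. I need about 0.07 rad more.

```bash
python3 - <<'E'
from plan import *
print(rel(1.56,1,9,z=130),rel(1.56,1,9))
E
```

```text
[  37.2 -262.1  -77.4    0.4] [  37.2 -262.1 -130.4    0.4]
```

>>> drive_tool(rows=[5,-40,0,0,10,-85,0,0,16,-130,0,0,24,-175,0,0,30,-215,0,0,37,-262,-30,0,37,-262,-77,0,37,-262,-77,0])

```text
time: 20.92
tool_pos: [448.2, -240.7, 126.7]
ee_rot: [[-0.331, 0.944, 0.0], [0.944, 0.331, 0.009], [0.009, 0.003, -1.0]]
ft_force: [0.3, 0.1, 0.3]
grip_width: -0.2
```

```bash
python3 - <<'E'
from plan import *
print(rel(1.56,1,9,z=130),rel(1.56,1,9))
E
```

```text
[ 3.5 -0.5  3.3  0.6] [  3.5  -0.5 -49.7   0.6]
```

>>> drive_tool(rows=[3,0,-20,0,3,0,-49,0,3,0,-49,0])

```text
time: 21.3
tool_pos: [450.4, -240.3, 77.6]
ee_rot: [[-0.33, 0.944, -0.002], [0.944, 0.33, 0.011], [0.011, 0.002, -1.0]]
ft_force: [0.4, 0.6, -0.1]
grip_width: -0.3
```

```bash
python3 - <<'E'
from plan import *
print(rel(1.57,1,1),rel(1.53,1,0),rel(1.49,1,0))
E
```

```text
[ 4.1 -8.  -0.6  0.1] [  4.2 -10.4  -0.6   2.3] [  4.1 -12.   -0.6   4.6]
```

>>> drive_tool(rows=[4,-7,0,0,4,-9,0,1,4,-10.5,0,2.5,4,-12,0,4.5,4,-12,0,4.5,4,-12,0,4.5])

```text
time: 22.05
tool_pos: [454.4, -252.5, 77.6]
ee_rot: [[-0.403, 0.915, -0.003], [0.915, 0.403, 0.01], [0.011, 0.002, -1.0]]
ft_force: [1.0, 0.0, 0.3]
grip_width: 0.1
```

```bash
python3 - <<'E'
from plan import *
print(rel(1.49,1,0))
E
```

```text
[ 0.1  0.3 -0.6  0.1]
```

Now back off, clear the view and measure.

>>> drive_tool(rows=[-4,9,0,0,-4,9,30,0,-4,20,80,0,-20,70,120,0,-40,120,130,0,-40,180,130,0,-40,240,130,0,-40,270,130,0,-40,270,130,0])

```text
time: 23.18
tool_pos: [413.7, 19.4, 207.5]
ee_rot: [[-0.407, 0.913, -0.003], [0.913, 0.407, 0.01], [0.011, 0.002, -1.0]]
ft_force: [0.2, -1.1, 0.7]
grip_width: -0.2
```

```bash
python3 look.py l4 1.5; python3 meas.py; python3 -c "
from h import *
s=np.load('s.npy'); save('full',np.vstack([s[100:400,150:550]]))
save('fullt',np.load('t.npy'))"
```

```text
top zero phi -19.26 centre off mm [ 0.5 -1.8] fin 65.39 size [62.  16.2] q [np.float64(1.478), np.float64(4.619)] score -4807.69580078125
side zero phi -19.42 centre off mm [-1.8 -0.2] fin 63.43 size [65.3 29.6] q [np.float64(1.446), np.float64(4.588)] score -5456.0751953125
```

View pics/l4.png

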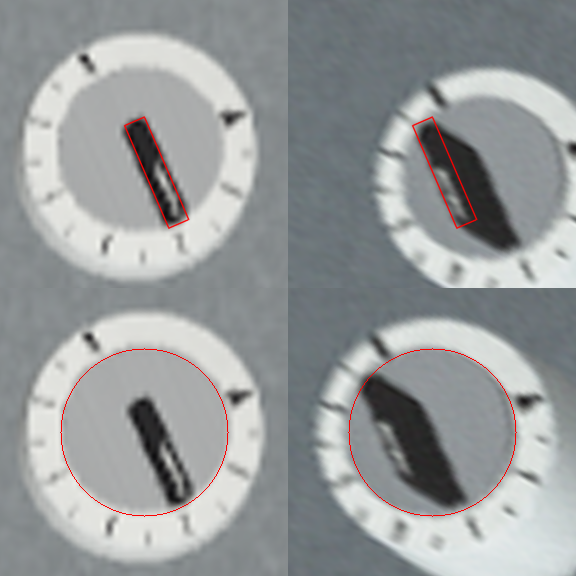

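View pics/full.png

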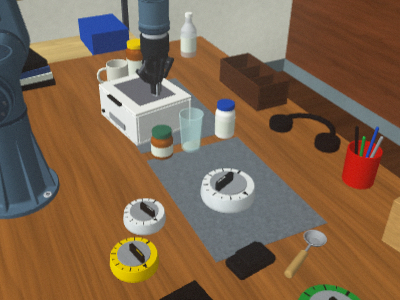

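View pics/fullt.png

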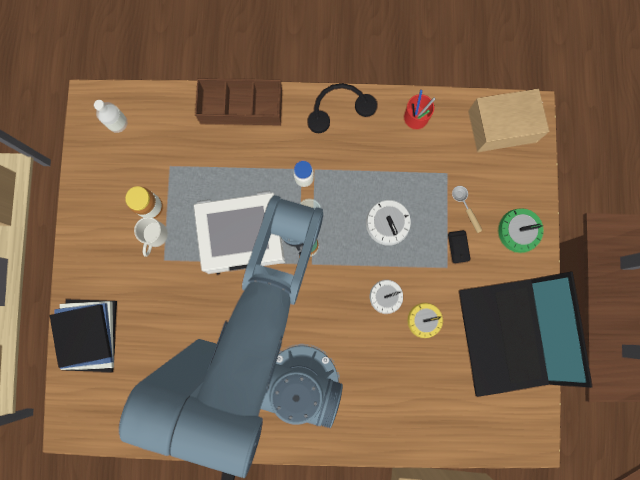

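The lid is still shut and the bystanders are where they were. The dial reads 1.478 by top view and 1.446 by side view, and the side figure is skewed by the fin's wall. I'll refine this with a 3D silhouette fit of the fin.

```bash
cat > sil.py <<'E'
from plan import *
from scipy.optimize import minimize
def fitq(n,im):
    c0=proj(n,[[C[0],C[1],58]])[0]; u0,v0=(c0-40).astype(int); F=8
    g=cv2.cvtColor(im,cv2.COLOR_RGB2GRAY)[v0:v0+80,u0:u0+80]; G=cv2.resize(g,None,fx=F,fy=F,interpolation=cv2.INTER_CUBIC)
    cc=(c0-[u0,v0]+.5)*F-.5
    Y,X=np.mgrid[:G.shape[0],:G.shape[1]]
    D0=(G<115)&(np.hypot(X-cc[0],Y-cc[1])<(18.5 if n=='top' else 24)*F)
    lab=cv2.connectedComponents(D0.astype(np.uint8))[1]; st=np.bincount(lab.ravel()); st[0]=0; D=lab==st.argmax()
    D=cv2.morphologyEx(D.astype(np.uint8),cv2.MORPH_CLOSE,np.ones((35,35)))>0
    def iou(p):
        a=np.deg2rad(A0)-p[0]; u=np.array([np.cos(a),np.sin(a)]); v=np.array([-u[1],u[0]]); c=C+p[1:3]
        # fin may taper in profile: top ends
        P=[np.r_[c+l*u+w*v,z] for l in (48,-14) for w in (6,-6) for z in (45,71)]
        h=cv2.convexHull((((proj(n,P)-[u0,v0]+.5)*F-.5)*16).astype(np.int32))
        m=np.zeros_like(G); cv2.fillConvexPoly(m,h,1,cv2.LINE_8,4); m=m>0
        return -(m&D).sum()/(m|D).sum()
    b=min((minimize(iou,[q,0,0],method='Nelder-Mead',options=dict(initial_simplex=[[q,0,0],[q+.1,0,0],[q,3,0],[q,0,3]])) for q in (1.4,1.5,1.6)),key=lambda s:s.fun)
    return b.x,b.fun
for n,f in (('top','t.npy'),('side','s.npy')): print(n,*fitq(n,np.load(f)))
E
python3 sil.py
```

```text
top [ 1.5  2.9 -0.1] -0.8856361149110807
side [1.4 0.  0. ] 0.0
```

```bash
sed -i 's/precision=1/precision=3/' plan.py; sed -i "s/D0=(G<115)/D0=(G<(115 if n=='top' else 85))/" sil.py; python3 sil.py; python3 - <<'E'
from h import *
for th in (60,75,90,100,115):
    g=cv2.cvtColor(np.load('s.npy'),cv2.COLOR_RGB2GRAY)[255:320,340:415]; print(th,(g<th).sum(), end=' ')
E
```

```text
top [ 1.484  2.894 -0.109] -0.8856361149110807
side [ 1.414 -0.094  3.081] -0.763650770782308
60 147 75 158 90 173 100 189 115 2089
```

```bash
python3 - <<'E'
from plan import *
out=[]
for n,f,off in (('side','s.npy',(0,.0)),('top','t.npy',(1.5,0))):
  for q in (1.43,1.5):
    im=np.load(f); c0=proj(n,[[C[0],C[1],58]])[0]; u0,v0=(c0-24).astype(int); F=8
    G=cv2.resize(im[v0:v0+48,u0:u0+48],None,fx=F,fy=F,interpolation=cv2.INTER_CUBIC)
    a=np.deg2rad(A0)-q; u=np.array([np.cos(a),np.sin(a)]); v=np.array([-u[1],u[0]]); c=C+np.array(off)
    for z in (45,71):
      P=[np.r_[c+l*u+w*v,z] for l,w in ((48,6),(48,-6),(-14,-6),(-14,6))]
      px=((proj(n,P)-[u0,v0]+.5)*F-.5)
      cv2.polylines(G,[(px*16).astype(np.int32)],True,(255,0,0) if z==71 else (0,160,0),1,cv2.LINE_AA,4)
    a=np.deg2rad(A0)-1.5; u=np.array([np.cos(a),np.sin(a)])
    px=((proj(n,[np.r_[c+r*u,41] for r in (48,66)])-[u0,v0]+.5)*F-.5)
    cv2.polylines(G,[(px*16).astype(np.int32)],False,(0,0,255),1,cv2.LINE_AA,4)
    out.append(cv2.resize(G,(300,300)))
save('ov',np.vstack([np.hstack(out[:2]),np.hstack(out[2:])]))
E
```

```text
(no output)
```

View pics/ov.png

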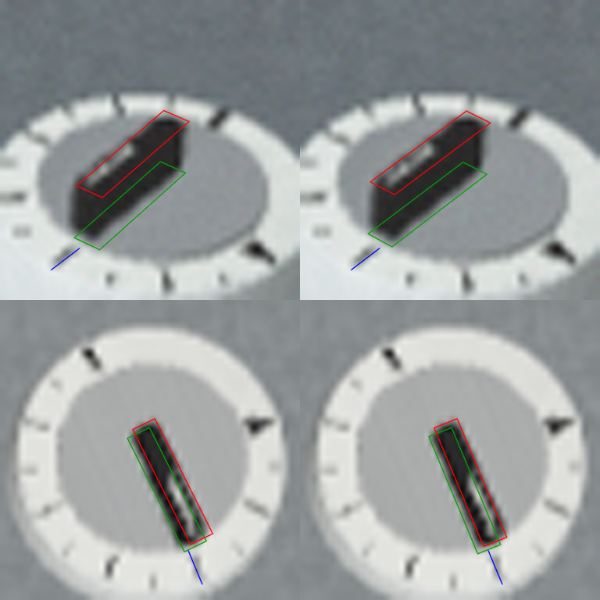

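In the side view the fin's edge slopes (-0.73 and -0.74) match the q=1.5 overlay (-0.75 and -0.74) rather than q=1.43. The top view also fits 1.5, so the pointer sits on the 20 mark. The lid is flush, the bystanders haven't moved, and the tool is clear, so I'm handing in.

```bash
python3 - <<'E'
from h import *
print(bot.sense()['time'],hand_in())
E
```

```text
the job is handed in; nothing more can be done
23.275 None
```

I pushed the lid fully shut, wound the large white timer to about 63.7 minutes and turned it back to about 20. I handed the job in at 23.3 s, and the hand-in reported no verdict.

- **Lid:** I pressed to about 22 N with the fingertips at 110.3 mm, against 110.5 mm for the shut lid's top. It looked flush and still shut in the last pictures.
- **Timer wound up:** the pointer was clearly past the broad 60 mark before I turned it back. An overlay at q = 4.78 fitted the fin in the picture.
- **Timer set:** the checks on the final setting did not fully agree.
  - The top view gave q of about 1.48, and the fingertip's last contact position gave 1.485–1.50 (20 minutes is 1.5).
  - An overlay at 1.5 matched the fin's edges in both views.
  - Two automatic fits from the side view read lower, at 1.446 and 1.414. I discounted them because the fin's side wall skews that view. My estimate is 19.7–20 minutes.
- **Other things:** none of them looked moved in the last pictures; I checked this by eye only. The top view of the tumbler and jam jar was partly hidden by the arm, but both showed in place from the side. The arm ended clear of everything.

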